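Clear the broken charcoal off the soldering board into the scrap tray

TASK

First lift the blue scrap tray up and off its rail by its wooden handle, stand it upright on the dark steel plate and let go of it. Then carry all three black charcoal chunks from the white soldering board into the tray. Never tip the tray, and leave the brass ring on the board and everything else on the bench where it is.

Things in the scene. Friction and masses are not known exactly. Their poses are not given: they have to be found in the camera images.
- tray: loose blue scrap tray, open box 110 x 150 x 42 mm (own x, y, z), walls 4 mm, 0.2 kg. Origin: centre of its underside. A tab 60 mm wide rises from its back wall (+x, at x = 55 mm) with a folded lip behind it (to x = 72 mm, inner top at z = 105, end at z = 85 mm) that hangs over the rail, underside 20 mm over the bench. Raise it 25 mm or more to free the lip.
- tray_grip (a point): middle of the tray's upright pale wooden grip, which is 14 mm thick (tray x), 50 mm wide (tray y) and 32 mm high; at x = 53, y = 0, z = 150 mm in the tray's frame, same axes
- stand: fixed hanging stand, left or right of the board: steel rail, 10 mm thick, along own y, axis 120 mm over the bench, on two posts at y = -100 and +100 mm, 122 mm high; dark wooden foot 70 x 220 x 8 mm (x from -20 to +50 mm) and low rest bar. Origin on the bench under the rail's middle; the tray hangs on its -x side.
- plate: fixed dark steel plate 200 x 220 x 3 mm (own x, y, z) on the bench, on the other side of the board from the stand. Origin at the centre of its underside.
- board: fixed white soldering board 240 x 260 x 20 mm (own x, y, z). Origin at the centre of its underside. The chunks and the brass ring lie on its top, at changing places, 20 mm over the bench.
- chunk_a: loose chunk of broken charcoal block, black, a rough rounded brick 42 x 28 x 24 mm (own x, y, z), about 30 g, starting flat on the white board with z up. Origin at its centre.
- chunk_b: loose chunk of broken charcoal block, black, a rough rounded brick 34 x 30 x 26 mm (own x, y, z), about 30 g, starting flat on the white board with z up. Origin at its centre.
- chunk_c: loose chunk of broken charcoal block, black, a rough rounded brick 46 x 25 x 23 mm (own x, y, z), about 30 g, starting flat on the white board with z up. Origin at its centre.
- brass_ring: loose unfinished brass ring lying flat on the board, outer diameter 30, hole 21, height 9 mm; to be left alone. Origin at the centre of its underside.
- tin: loose open aluminium tin 50 x 75 x 22 mm beyond the board; to be left alone. Origin at the centre of its underside.
- jar: loose glass jar of pens and tools, 72 mm diameter, 141 mm high, beyond the board; to be left alone. Origin at the centre of its underside.
- hammer: loose hammer lying beyond the board, handle about along world y; to be left alone. Origin at its underside.
- bottle: loose blue bottle, 66 mm diameter, 210 mm high, far on the left; to be left alone. Origin at the centre of its underside.
Mind the look-alikes: they are no part of the job. What is meant by the tray is not pink or purple, and is the larger of those in its own colour.

How it is judged:
By the outcome, as a careful person would: the job done as asked, in the order asked, and still so for the second after the job is handed in, with the robot touching nothing.
It also fails if it takes over 72 s, if anything falls off the work surface, if the arm or the gripper's body presses on something with over 40 N, if the wrist force passes 120 N, or if a joint passes its speed limit or range.

ROBOT

A 6-joint arm with a two-finger parallel gripper is mounted at the origin on the work surface. World frame = base frame: x ahead of the robot, y to its left, z up, the work surface at z = 0. Lengths are in m, angles in rad, forces in N, time in s.
With the tool pointing down it reaches from about 0.35 to 0.85 m from the base axis. Payload 8.1 kg.
Tool frame: the origin (TCP) lies on the centre line of the jaws, within the pads' length; the fingertips stand 17 mm ahead of it and the grasp point (between the pads) lies 2 mm behind it; z points along the fingers, y is the line along which they close (so a half turn about z gives the same grasp; the last joint's range is limited). The gripper opens to 93 mm and grips with 3 to 60 N. Pads are 15 mm wide; open, the fingers measure 128 mm over their backs; the gripper's body (75 mm by 188 mm) begins 65 mm behind the grasp point.
Start: joints at [1.089, 0.13, 1.488, -0, 1.523, -0.085], TCP at [0.232, 0.553, 0.206] pointing down, gripper open.
Joint ranges: [-2.96, 2.96], [-0.89, 2.26], [0.02, 2.5], [-1.34, 4.48], [0, 2.73], [-2.66, 2.66]. Speed limits (rad/s): [2.39, 2.39, 2.79, 3.14, 3.14, 3.14].

INTERFACE

Orientations are given as a rotation vector (axis times angle).
In Python, from plant import telemetry, viewer, order gives the robot as it stands.
- The arm moves only by the tool send_rows, never from a script. Its argument "plan" is a list that holds one entry, the list of rows, each a list of 5 numbers: the closure, from -1 (fully open) to 1 (shut), then the shift along the world's x, y, z normalised to -1 to 1, where 1 is 0.2 m, then the turn about the world's z normalised to -1 to 1, where 1 is 60 degrees. A call has 1 to 20 rows; each row is the pose to reach, as a shift and turn from the pose commanded when the call began; what a row does not reach only later rows make up. A row lasts 1/12 s, in which the tool goes at most 41.7 mm and 7.16 degrees, less where a joint would pass 70% of its speed; a pose out of reach is approached as far as the arm can. A call with a number of a shift or a turn outside -1 to 1 is refused whole. A call with a gripper value outside its range is refused whole. The fingers move at their own pace and stop on an object; "force" is the grip in N (left out, the last holds). Time passes only in rows, so rows that repeat a pose let the fingers close. It gives the time, the measured TCP pose, the force, the opening and the grip force at its end, in the units of the state.
- telemetry.read_state(): the state, without advancing time (a new reading comes with each control period).
- viewer.read_camera(name): name is "scene" or "top"; returns (picture, depth): 400x640x3 uint8, blue, green, red; 400x640 float32, m along the optical axis (not along the pixel's ray), 0 where there is no reading.
- viewer.calibration(name): a dict with "camera_matrix" (3x3 intrinsics, pixels), "extrinsics" (4x4, takes a point from camera to world coordinates). Camera axes: x right, y up, looking along -z (the intrinsics and any distortion apply to the point x, -y, -z); pixel columns grow to the right and rows downward; lengths in m; the calibration is good to about 2 mm. A picture is of the moment at which its call begins. calibration takes no time and is no camera call.
- order.close_job(): hands the job in; it is judged then, once.
The state is a dict: "t": time; "q": joint angles; "dq": joint speeds; "joint_torque": joint torques, N m; "tool_pos": TCP position; "orientation": TCP orientation; "force": force on the tool from outside, world axes, zero at the start; "wrist_torque": the same for the moment, N m; "opening": finger opening in m; "gripper_force": force on a finger pad.
Only numpy, scipy, OpenCV 4.12 (cv2) and the standard library are available. Lean on these libraries where they do the work, as an engineer would, in place of code of your own. Each camera call takes 0.05 s, during which the arm holds its last target. There are 200 camera calls.

## Working session

There is one attempt and no reset: what is moved stays moved. The work goes in short steps, Python scripts to look and compute and a tool call to move; the robot and the scene stay as the last step left them, time stands still between calls to the robot, and variables do not carry over. Pictures are saved under pics/ and viewed, at most 10 in all, crops included, and the job is handed in when it is done.

Besides the shell and the picture viewer there is one more tool, called after "Emit:" as name([rows], argument=value, ...), one row to a line, values as JSON. send_rows: Moves the arm, as the interface text tells. Scaled input: -1 to 1 covers 0.2 m each way for a shift and 60 degrees each way for a turn. Its arguments: {"type":"object","properties":{"plan":{"type":"array"},"force":{"type":"number"}},"required":["plan"]}

```bash
mkdir -p pics; cat > h.py <<'E'
import numpy as np, cv2
from plant import telemetry, viewer, order
def grab(name,tag):
    p,d=viewer.read_camera(name); cv2.imwrite(f'pics/{tag}.png',p); np.save(f'pics/{tag}.npy',d); return p,d
def world(name,d,u,v):
    c=viewer.calibration(name);K=np.array(c['camera_matrix']);T=np.array(c['extrinsics'])
    u=np.asarray(u,float);v=np.asarray(v,float)
    P=np.stack([(u-K[0,2])/K[0,0]*d,-(v-K[1,2])/K[1,1]*d,-d],-1)
    return P@T[:3,:3].T+T[:3,3]
E
python3 - <<'E'
from h import *
for n in('scene','top'):
    p,d=grab(n,n+'0'); c=viewer.calibration(n); print(n,c.keys(),np.round(c['extrinsics'],3).tolist(),np.round(c['camera_matrix'],1).tolist())
s=telemetry.read_state();print(s['t'],s['tool_pos'],s['orientation'],s['opening'])
E
```

```text
scene dict_keys(['camera_matrix', 'extrinsics']) [[-0.646, -0.586, 0.489, 1.093], [0.763, -0.487, 0.424, 0.511], [-0.01, 0.647, 0.762, 1.01], [0.0, 0.0, 0.0, 1.0]] [[389.3, 0.0, 311.6], [0.0, 389.3, 194.5], [0.0, 0.0, 1.0]]
top dict_keys(['camera_matrix', 'extrinsics']) [[-0.012, 0.975, -0.222, 0.223], [-1.0, -0.013, -0.002, -0.011], [-0.005, 0.222, 0.975, 1.486], [0.0, 0.0, 0.0, 1.0]] [[398.1, 0.0, 318.5], [0.0, 398.1, 190.0], [0.0, 0.0, 1.0]]
0.1 [0.23163575 0.55292199 0.20530324] [-6.19186333e-01 -3.07953239e+00  2.43064395e-03] 0.09285479256924718
```

View pics/scene0.png

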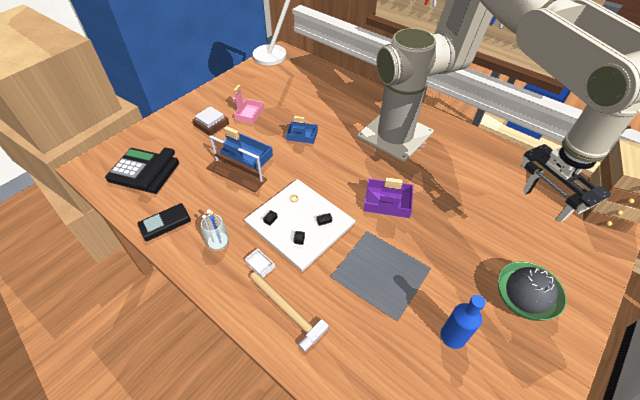

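View pics/top0.png

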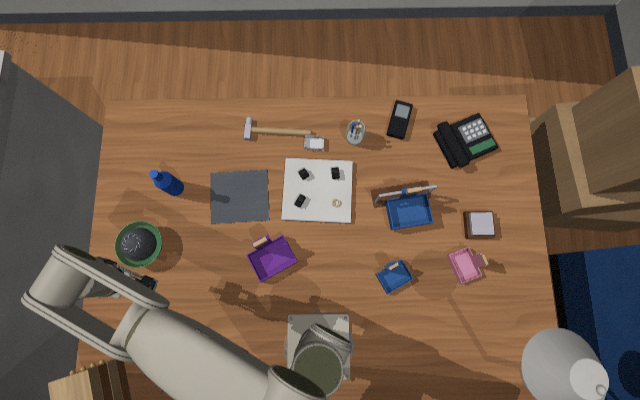

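Scene: the blue tray hangs on the rail right of the board (scene ~(243,155), top ~(408,208)); the plate is at top ~(239,196); the chunks are on the board at top (304,174), (335,173) and (300,201). I'll enlarge these.

```bash
python3 - <<'E'
from h import *
t=cv2.imread('pics/top0.png');s=cv2.imread('pics/scene0.png')
a=cv2.resize(t[150:230,270:445],None,fx=4.5,fy=4.5,interpolation=cv2.INTER_CUBIC)
b=cv2.resize(s[115:200,190:290],None,fx=5,fy=5,interpolation=cv2.INTER_CUBIC)
b=b[:, :]
cv2.imwrite('pics/c1.png',a);cv2.imwrite('pics/c2.png',b)
# black chunks in both cameras, plate, board
for n,im in(('top',t),('scene',s)):
    d=np.load(f'pics/{n}0.npy');vv,uu=np.mgrid[:400,:640]
    W=world(n,d,uu,vv); np.save(f'pics/W{n}.npy',W)
    m=(im.max(2)<75)&(W[...,2]>.012)&(W[...,2]<.07)&(W[...,0]>.35)&(W[...,0]<.75)&(abs(W[...,1])<.2)&(d>0)
    k,l,st,c=cv2.connectedComponentsWithStats(m.astype(np.uint8))
    for i in range(1,k):
        if st[i,4]>15:
            P=W[l==i];top=P[P[:,2]>np.percentile(P[:,2],60)-.004]
            r=cv2.minAreaRect((P[:,:2]*1000).astype(np.float32))
            print(n,c[i].round(1),st[i,4],'mean',P.mean(0).round(4),'zmax',P[:,2].max().round(3),'rect',np.round(r[0]),np.round(r[1]),round(r[2]))
    hsv=cv2.cvtColor(im,cv2.COLOR_BGR2HSV)
    w=(im.min(2)>170)&(abs(W[...,2]-.02)<.012)&(W[...,0]>.35)&(W[...,0]<.75)&(abs(W[...,1])<.25)
    k,l,st,c=cv2.connectedComponentsWithStats(w.astype(np.uint8));i=1+st[1:,4].argmax()
    print(n,'board',cv2.minAreaRect((W[l==i][:,:2]*1000).astype(np.float32)),np.median(W[l==i][:,2]))
    w=(hsv[...,1]<90)&(im.max(2)<130)&(W[...,2]<.015)&(W[...,0]>.35)&(W[...,0]<.75)&(W[...,1]>.1)&(W[...,1]<.5)
    k,l,st,c=cv2.connectedComponentsWithStats(w.astype(np.uint8));i=1+st[1:,4].argmax()
    print(n,'plate',cv2.minAreaRect((W[l==i][:,:2]*1000).astype(np.float32)),np.median(W[l==i][:,2]))
    # tall points near the stand
    w=(W[...,2]>.09)&(W[...,2]<.25)&(W[...,0]>.35)&(W[...,0]<.75)&(W[...,1]<-.2)&(W[...,1]>-.6)
    for lo,hi in((.09,.115),(.115,.13),(.13,.155),(.155,.18)):
        q=w&(W[...,2]>=lo)&(W[...,2]<hi);print(n,lo,q.sum(),cv2.minAreaRect((W[q][:,:2]*1000).astype(np.float32)) if q.sum()>5 else '')
E
```

```text
top [303.5 173.7] 69 mean [0.6145 0.0468 0.0452] zmax 0.054 rect [617.  46.] [32. 32.] 31
top [335.1 173. ] 79 mean [ 0.6164 -0.0716  0.0434] zmax 0.051 rect [617. -71.] [39. 27.] 6
top [299.8 200.4] 80 mean [0.5133 0.0612 0.0427] zmax 0.051 rect [514.  61.] [24. 44.] 59
top board ((560.119873046875, -3.1634063720703125), (256.957275390625, 236.0500030517578), 86.57379150390625) 0.01953788437658477
top plate ((543.6689453125, 295.9554138183594), (203.01760864257812, 222.1212158203125), 2.716357946395874) 0.002356682055433046
top 0.09 23 ((519.4483642578125, -320.544677734375), (13.29965591430664, 203.66558837890625), 7.7003092765808105)
top 0.115 136 ((523.7393188476562, -320.1299133300781), (21.487308502197266, 203.4939727783203), 9.50193977355957)
top 0.13 14 ((527.2083740234375, -357.0693359375), (24.42567253112793, 118.48703002929688), 9.331555366516113)
top 0.155 26 ((514.852783203125, -324.6650085449219), (13.39172077178955, 49.78475570678711), 7.658039569854736)
scene [269.9 217.5] 119 mean [ 0.6261 -0.0664  0.042 ] zmax 0.051 rect [624. -69.] [39. 26.] 2
scene [323.8 218.8] 1
[... 201 characters left out ...]
654144287109375), (261.8175354003906, 242.60165405273438), 86.52740478515625) 0.020617570790470496
scene plate ((535.7213134765625, 378.0491943359375), (90.51141357421875, 47.672969818115234), 62.164878845214844) 0.0036088265869602676
scene 0.09 69 ((528.8426513671875, -318.67626953125), (23.515897750854492, 208.18121337890625), 11.410161018371582)
scene 0.115 207 ((528.7238159179688, -320.31353759765625), (23.498254776000977, 210.59576416015625), 11.497604370117188)
scene 0.13 89 ((528.81884765625, -327.5447998046875), (21.02994155883789, 63.79828643798828), 8.487531661987305)
scene 0.155 76 ((519.81298828125, -326.6562194824219), (17.22212028503418, 51.241329193115234), 10.141186714172363)
```

View pics/c1.png

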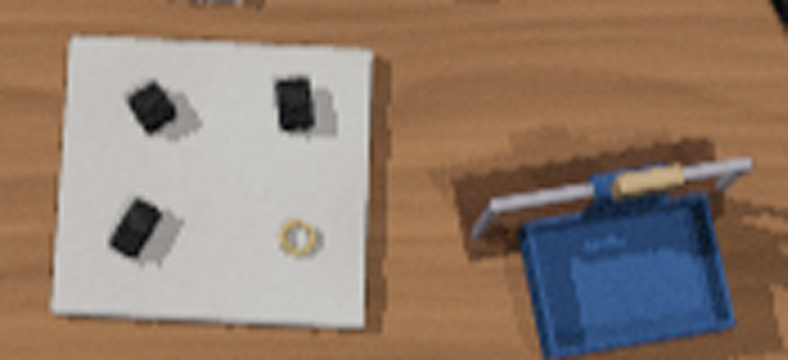

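View pics/c2.png

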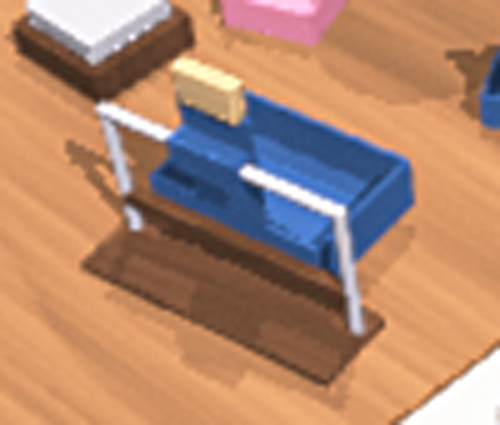

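The crops show the tray's tab hooked over the rail, with the pale grip at crop (648,180), which is top ~(414,190). The chunks and ring are clear of each other. Next I'll refine the grip, the rail yaw and the chunk axes, and check the obstacles.

```bash
python3 - <<'E'
from h import *
for n in('top','scene'):
    W=np.load(f'pics/W{n}.npy');im=cv2.imread(f'pics/{n}0.png').astype(int)
    box=lambda x0,x1,y0,y1,z0,z1:(W[...,0]>x0)&(W[...,0]<x1)&(W[...,1]>y0)&(W[...,1]<y1)&(W[...,2]>z0)&(W[...,2]<z1)
    red=im[...,2]-im[...,0]
    g=box(.45,.6,-.4,-.25,.14,.22)&(red>20);P=W[g]
    tp=P[P[:,2]>P[:,2].max()-.008]
    print(n,'grip z',P[:,2].min().round(3),P[:,2].max().round(3),'all mid',((P.max(0)+P.min(0))/2).round(4),'top mean',tp.mean(0).round(4),'y range',P[:,1].min().round(3),P[:,1].max().round(3))
    r=box(.47,.6,-.47,-.2,.112,.13)&(abs(red)<25);Q=W[r]
    a=np.polyfit(Q[:,1],Q[:,0],1);print(n,'rail slope deg',np.degrees(np.arctan(a[0])).round(2),'x at y=-.325',np.polyval(a,-.325).round(4),'y',Q[:,1].min().round(3),Q[:,1].max().round(3),'z',Q[:,2].max().round(3))
    b=box(.3,.62,-.45,-.2,.045,.075)&(im[...,0]-im[...,2]>40)
    print(n,'tray rim',[np.round(x,1) for x in cv2.minAreaRect((W[b][:,:2]*1000).astype(np.float32))])
    for nm,bb in(('purple',box(.2,.45,.03,.3,.03,.3)),('bottle',box(.4,.75,.42,.75,.03,.3)),('small blue',box(.15,.42,-.42,-.22,.03,.3))):
        if bb.any(): print(n,nm,W[bb].min(0).round(3),W[bb].max(0).round(3))
    for nm,(x,y) in dict(b=(.619,.049),c=(.62,-.07),a=(.516,.062)).items():
        m=box(x-.035,x+.035,y-.035,y+.035,.036,.07)&(im.max(2)<75);p=W[m]
        r=cv2.minAreaRect((p[:,:2]*1000).astype(np.float32));print(n,nm,p.mean(0).round(4),np.median(p[:,2]).round(4),[np.round(q,1) for q in r])
E
```

```text
top grip z 0.164 0.192 all mid [ 0.5161 -0.3283  0.1782] top mean [ 0.516  -0.3293  0.1866] y range -0.353 -0.304
top rail slope deg -8.77 x at y=-.325 0.5258 y -0.421 -0.22 z 0.13
top tray rim [array([ 468.4, -336.6]), array([114.2, 151.7]), np.float64(8.8)]
top purple [0.221 0.075 0.03 ] [0.387 0.255 0.171]
top bottle [0.4   0.507 0.03 ] [0.608 0.709 0.214]
top small blue [ 0.178 -0.398  0.03 ] [ 0.42  -0.22   0.125]
top b [0.615  0.0475 0.0462] 0.0461 [array([615.7,  47.3]), array([32.8, 27.8]), np.float64(33.9)]
top c [ 0.6166 -0.0714  0.0435] 0.044 [array([617.1, -71.2]), array([39.4, 26.8]), np.float64(5.5)]
top a [0.5135 0.061  0.0431] 0.043 [array([514.2,  61.3]), array([24.3, 44. ]), np.float64(59.0)]
scene grip z 0.148 0.189 all mid [ 0.5196 -0.3303  0.1685] top mean [ 0.521  -0.3277  0.1859] y range -0.36 -0.3
scene rail slope deg -8.95 x at y=-.325 0.5321 y -0.424 -0.215 z 0.13
scene tray rim [array([ 469.5, -335.2]), array([114.1, 152.5]), np.float64(9.3)]
scene purple [0.225 0.072 0.03 ] [0.391 0.255 0.171]
scene bottle [0.4   0.508 0.03 ] [0.614 0.711 0.213]
scene small blue [ 0.183 -0.372  0.03 ] [ 0.42  -0.222  0.123]
scene b [0.6241 0.0524 0.046 ] 0.0466 [array([622.2,  51. ]), array([31.2, 26.9]), np.float64(32.5)]
scene c [ 0.6249 -0.0675  0.0444] 0.0448 [array([624.3, -68.7]), array([39.2, 25.7]), np.float64(2.4)]
scene a [0.521 0.064 0.043] 0.0431 [array([520. ,  64.3]), array([25.8, 44.1]), np.float64(58.6)]
```

Emit:
send_rows([
  [[-1,0.5,-1,0.5,-0.5],[-1,0.5,-1,0.5,-0.5],[-1,0.5,-1,0.5,-0.5],[-1,0.5,-1,0.5,-0.5],[-1,0.5,-1,0.5,-0.5],[-1,0.5,-1,0.5,-0.5],[-1,0.5,-1,0.5,-0.5],[-1,0.5,-1,0.5,-0.5]],
], force=45)

```text
t: 0.77
tool_pos: [0.333, 0.3525, 0.3073]
orientation: [1.4, 2.812, 0.003]
force: [0.3, -0.8, -0.5]
opening: 0.0931
gripper_force: 0.0
```

Emit:
send_rows([
  [[-1,0.5,-1,0,-0.473],[-1,0.5,-1,0,-0.473],[-1,0.5,-1,0,-0.473],[-1,0.5,-1,0,-0.473],[-1,0.5,-1,0,-0.473],[-1,0.5,-1,0,-0.473],[-1,0.5,-1,0,-0.473],[-1,0.5,-1,0,-0.473]],
])

```text
t: 1.43
tool_pos: [0.4315, 0.1538, 0.3049]
orientation: [-2.043, -2.384, 0.002]
force: [0.6, 0.5, 0.7]
opening: 0.0929
gripper_force: 0.0
```

Emit:
send_rows([
  [[-1,0.2,-1,0,0],[-1,0.2,-1,0,0],[-1,0.2,-1,0,0],[-1,0.2,-1,0,0],[-1,0.2,-1,0,0],[-1,0.2,-1,0,0],[-1,0.2,-1,0,0]],
])

```text
t: 2.02
tool_pos: [0.4719, -0.0463, 0.3053]
orientation: [-2.043, -2.384, 0.0]
force: [-0.5, 0.7, -0.2]
opening: 0.0933
gripper_force: 0.0
```

Emit:
send_rows([
  [[-1,0.2,-1,0,0],[-1,0.2,-1,0,0],[-1,0.2,-1,0,0],[-1,0.2,-1,0,0],[-1,0.2,-1,0,0],[-1,0.2,-1,0,0],[-1,0.2,-1,0,0]],
])

```text
t: 2.6
tool_pos: [0.5126, -0.2453, 0.3049]
orientation: [-2.04, -2.385, -0.001]
force: [-0.0, 0.2, -0.4]
opening: 0.0929
gripper_force: 0.0
```

Emit:
send_rows([
  [[-1,0.04,-0.405,0,0],[-1,0.04,-0.405,0,0],[-1,0.04,-0.405,0,0],[-1,0.04,-0.405,-0.2,0],[-1,0.04,-0.405,-0.4,0],[-1,0.04,-0.405,-0.5,0],[-1,0.04,-0.405,-0.6,0],[-1,0.04,-0.405,-0.67,0],[-1,0.04,-0.405,-0.67,0],[-1,0.04,-0.405,-0.67,0]],
])

```text
t: 3.43
tool_pos: [0.5204, -0.3256, 0.1723]
orientation: [-2.04, -2.388, -0.0]
force: [0.7, -0.1, 0.3]
opening: 0.0931
gripper_force: 0.0
```

```bash
python3 - <<'E'
from h import *
a,_=grab('scene','s1');b,_=grab('top','t1')
A=cv2.resize(a[90:210,180:300],(480,480),interpolation=3);B=cv2.resize(b[160:240,365:445],(480,480)[:2],interpolation=3)
cv2.imwrite('pics/v1.png',cv2.resize(np.hstack([A,B]),(800,400)))
E
```

```text
(no output)
```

View pics/v1.png

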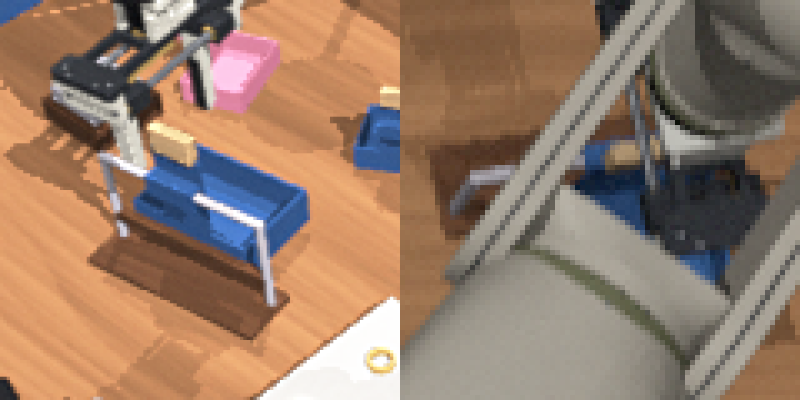

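The view shows the grip at (172,145) between finger tips at about (130,165) and (203,108), possibly a bit to one side. I'll check this against the projection and depth.

```bash
python3 - <<'E'
from h import *
c=viewer.calibration('scene');K=np.array(c['camera_matrix']);T=np.array(c['extrinsics'])
def proj(p):
    q=(np.array(p)-T[:3,3])@T[:3,:3];return np.array([K[0,0]*q[0]/-q[2]+K[0,2],-K[1,1]*q[1]/-q[2]+K[1,2]])
crop=lambda p:((proj(p)-[180,90])*400/120).round(0)
tcp=telemetry.read_state()['tool_pos'];x=np.array([np.cos(.1555),np.sin(.1555),0])
for s in(.055,-.055):print('tip',crop(tcp+s*x+[0,0,-.017]))
print('mid tcp',crop(tcp),'tip mid',crop(tcp+[0,0,-.017]))
d=np.load('pics/s1.npy');im=cv2.imread('pics/s1.png').astype(int);v,u=np.mgrid[:400,:640];W=world('scene',d,u,v)
g=(W[...,2]>.14)&(W[...,2]<.2)&(W[...,0]>.48)&(W[...,0]<.56)&(abs(W[...,1]+.33)<.05)&(im[...,2]-im[...,0]>20)
print('grip',W[g].min(0).round(3),W[g].max(0).round(3))
f=(W[...,2]>.15)&(W[...,2]<.19)&(abs(W[...,1]+.33)<.06)&(abs(im[...,2]-im[...,0])<30)
for m in(f&(W[...,0]>.55)&(W[...,0]<.62),f&(W[...,0]<.5)&(W[...,0]>.42)):
    print('finger',m.sum(),W[m].min(0).round(3) if m.any() else '',W[m].max(0).round(3) if m.any() else '')
E
```

```text
tip [138. 187.]
tip [208. 123.]
mid tcp [171. 141.] tip mid [174. 154.]
grip [ 0.51  -0.358  0.149] [ 0.532 -0.301  0.189]
finger 1 [ 0.57  -0.308  0.19 ] [ 0.57  -0.308  0.19 ]
finger 6 [ 0.465 -0.338  0.186] [ 0.474 -0.324  0.19 ]
```

```bash
python3 - <<'E'
from h import *
for n,i in(('scene','s1'),('top','t1')):
    d=np.load(f'pics/{i}.npy');im=cv2.imread(f'pics/{i}.png').astype(int);v,u=np.mgrid[:400,:640];W=world(n,d,u,v)
    f=(W[...,2]>.135)&(abs(W[...,1]+.33)<.07)&(W[...,2]<.26)
    for nm,m in(('far',f&(W[...,0]>.55)&(W[...,0]<.63)),('near',f&(W[...,0]<.495)&(W[...,0]>.42))):
        P=W[m]
        if len(P)==0:continue
        for lo in np.arange(.14,.25,.015):
            q=P[(P[:,2]>=lo)&(P[:,2]<lo+.015)]
            if len(q):print(n,nm,round(lo,3),len(q),np.median(q,0).round(3))
s=telemetry.read_state();print(s['t'],s['tool_pos'],s['q'],s['opening'])
E
```

```text
scene far 0.185 13 [ 0.573 -0.309  0.196]
scene far 0.2 27 [ 0.581 -0.31   0.207]
scene far 0.215 28 [ 0.58  -0.31   0.223]
scene far 0.23 29 [ 0.581 -0.31   0.237]
scene near 0.17 1 [ 0.474 -0.343  0.184]
scene near 0.185 22 [ 0.472 -0.329  0.191]
scene near 0.2 25 [ 0.474 -0.327  0.209]
scene near 0.215 27 [ 0.473 -0.327  0.223]
scene near 0.23 30 [ 0.473 -0.327  0.239]
scene near 0.245 20 [ 0.47  -0.327  0.252]
top far 0.185 1 [ 0.566 -0.324  0.191]
3.5333 [ 0.52117685 -0.32730205  0.17445042] [-6.44133142e-01  1.84417949e-01  1.48655362e+00  1.34338996e-04
  1.46769227e+00 -8.00388014e-01] 0.0929174129728093
```

Emit:
send_rows([
  [[0,0,0,0,0],[0,0,0,0,0],[0,0,0,0,0],[0,0,0,0,0]],
])

```text
t: 3.87
tool_pos: [0.5201, -0.328, 0.1729]
orientation: [2.042, 2.386, 0.0]
force: [0.4, 0.3, 0.4]
opening: 0.0712
gripper_force: 0.0
```

```bash
cat > f.py <<'E'
from h import *
import sys
tag=sys.argv[1]
im,d=grab('scene',tag);v,u=np.mgrid[:400,:640];W=world('scene',d,u,v)
s=telemetry.read_state();p=s['tool_pos'];print(s['t'],p.round(4),s['opening'],s['force'])
L=(W-p)@np.array([[.988,-.1555,0],[.1555,.988,0],[0,0,1]])
f=(abs(L[...,1])<.03)&(abs(L[...,2])<.06)&(abs(L[...,0])<.08)&(W[...,2]>.135)&(abs(im[...,2].astype(int)-im[...,0])<25)
for nm,m in(('far',f&(L[...,0]>.015)),('near',f&(L[...,0]<-.015))):
    if m.any():print(nm,m.sum(),'zmin',np.sort(W[m][:,2])[:6].round(3),np.median(L[m],0).round(3))
E
python3 f.py s2; python3 -c "
import cv2;a=cv2.imread('pics/s2.png');cv2.imwrite('pics/v2.png',cv2.resize(a[90:210,180:300],(600,600),interpolation=2))"
```

```text
3.9167 [ 0.52   -0.3279  0.1727] 0.06669584351630482 [ 0.01729243 -1.13340232 -0.0833341 ]
far 62 zmin [0.187 0.189 0.192 0.195 0.196 0.197] [0.05  0.008 0.041]
near 62 zmin [0.188 0.189 0.19  0.192 0.194 0.195] [-0.036  0.006  0.039]
```

View pics/v2.png

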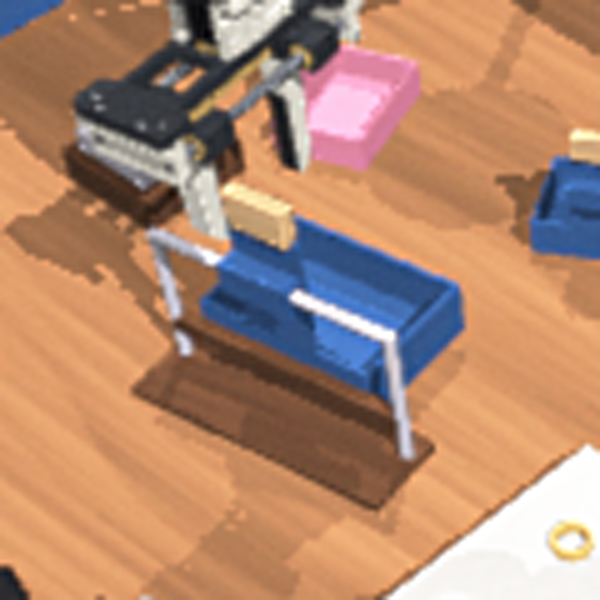

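The finger tips show at z≈0.187, level with the grip's top (z 0.186). That is about 31 mm higher than the reported TCP implies, so I'll trust the two things seen in the same picture and go down 31 mm gently.

Emit:
send_rows([
  [[-0.3,0,0,0,0],[-0.3,0,0,-0.04,0],[-0.3,0,0,-0.08,0],[-0.3,0,0,-0.12,0],[-0.3,0,0,-0.15,0],[-0.3,0,0,-0.15,0],[-0.3,0,0,-0.15,0]],
])

```text
t: 4.5
tool_pos: [0.5193, -0.3272, 0.1411]
orientation: [-2.042, -2.385, 0.0]
force: [-0.2, 0.9, 1.1]
opening: 0.0605
gripper_force: 0.0
```

```bash
python3 f.py s3
```

```text
4.55 [ 0.5197 -0.3275  0.1419] 0.060119938019831 [-0.64443664  0.17226365  0.57501784]
far 58 zmin [0.162 0.164 0.166 0.166 0.166 0.167] [0.045 0.007 0.04 ]
near 58 zmin [0.153 0.158 0.16  0.16  0.162 0.163] [-0.032  0.007  0.039]
```

Emit:
send_rows([
  [[1,0,0,0,0],[1,0,0,0,0],[1,0,0,0,0],[1,0,0,0,0],[1,0,0,0,0],[1,0,0,0,0],[1,0,0,0,0],[1,0,0,0,0],[1,0,0,0,0],[1,0,0,0,0],[1,0,0,0,0],[1,0,0,0,0]],
], force=45)

```text
t: 5.55
tool_pos: [0.5197, -0.3277, 0.1423]
orientation: [-2.043, -2.387, 0.0]
force: [-2.3, 0.3, 1.4]
opening: 0.0137
gripper_force: 45.0
```

Gripped: the opening is 13.7 mm, matching the 14 mm grip. Lifting straight up.

Emit:
send_rows([
  [[1,0,0,0.05,0],[1,0,0,0.1,0],[1,0,0,0.15,0],[1,0,0,0.2,0],[1,0,0,0.25,0],[1,0,0,0.32,0],[1,0,0,0.4,0],[1,0,0,0.48,0],[1,0,0,0.56,0],[1,0,0,0.64,0],[1,0,0,0.72,0],[1,0,0,0.8,0],[1,0,0,0.8,0],[1,0,0,0.8,0]],
])

```text
t: 6.72
tool_pos: [0.5205, -0.328, 0.304]
orientation: [2.041, 2.385, 0.0]
force: [0.1, -0.1, -2.4]
opening: 0.0137
gripper_force: 45.0
```

```bash
python3 - <<'E'
from h import *
a,d=grab('scene','s4');cv2.imwrite('pics/v4.png',cv2.resize(a[40:220,150:330],(500,500),interpolation=2))
s=telemetry.read_state();print(s['tool_pos'],s['opening'],s['force'])
E
```

```text
[ 0.51996366 -0.32767182  0.30239618] 0.013775001344454417 [ 0.51010888 -0.08518718 -2.08899744]
```

View pics/v4.png

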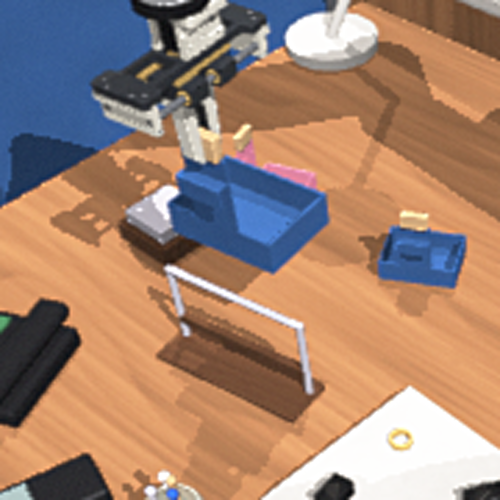

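The picture shows the tray clear of the rail and level. Now carrying it over the board to the plate.

Emit:
send_rows([
  [[1,0.01,0.08,0,0],[1,0.03,0.22,0,-0.02],[1,0.05,0.37,0,-0.03],[1,0.07,0.52,0,-0.04],[1,0.09,0.67,0,-0.05],[1,0.11,0.82,0,-0.05],[1,0.12,1,0,-0.05]],
])

```text
t: 7.35
tool_pos: [0.5432, -0.126, 0.3004]
orientation: [-2.104, -2.33, 0.002]
force: [0.8, 0.4, -2.1]
opening: 0.0136
gripper_force: 45.0
```

Emit:
send_rows([
  [[1,0.02,0.15,0,0],[1,0.04,0.3,0,-0.02],[1,0.06,0.45,0,-0.03],[1,0.08,0.6,0,-0.05],[1,0.1,0.75,0,-0.05],[1,0.11,0.88,0,-0.05],[1,0.12,1,0,-0.05]],
])

```text
t: 7.93
tool_pos: [0.5668, 0.0748, 0.3006]
orientation: [-2.162, -2.276, 0.002]
force: [0.5, -0.6, -2.9]
opening: 0.0136
gripper_force: 45.0
```

Emit:
send_rows([
  [[1,0.02,0.15,0,0],[1,0.04,0.3,0,0],[1,0.06,0.45,0,0],[1,0.08,0.6,0,0],[1,0.1,0.75,0,0],[1,0.12,0.88,0,0],[1,0.125,1,0,0],[1,0.125,1,0,0],[1,0.125,1,0,0]],
])

```text
t: 8.68
tool_pos: [0.5915, 0.2739, 0.3002]
orientation: [-2.161, -2.278, 0.004]
force: [0.8, -0.3, -2.4]
opening: 0.014
gripper_force: 45.0
```

```bash
python3 - <<'E'
from h import *
s=telemetry.read_state();print(s['tool_pos'],s['orientation'],s['opening'])
for n in('scene','top'):
    im,d=grab(n,n+'5');v,u=np.mgrid[:400,:640];W=world(n,d,u,v);im=im.astype(int)
    box=(W[...,0]>.4)&(W[...,0]<.72)&(W[...,1]>.12)&(W[...,1]<.42)
    b=box&(im[...,0]-im[...,2]>40)&(W[...,2]>.15);P=W[b]
    if len(P):print(n,'blue',len(P),P.min(0).round(3),P.max(0).round(3))
    r=box&(W[...,2]<.008)&(W[...,2]>-.01)&(abs(im[...,0]-im[...,2])<25)&(im.max(2)<130);P=W[r]
    if len(P):print(n,'plate',len(P),P.min(0).round(3),P.max(0).round(3))
W=np.load('pics/Wscene.npy');im=cv2.imread('pics/scene0.png').astype(int)
r=(W[...,0]>.38)&(W[...,0]<.72)&(W[...,1]>.14)&(W[...,1]<.44)&(W[...,2]<.01)&(im[...,2]-im[...,0]<15)&(im.max(2)<130)&(im.max(2)>40);m=cv2.morphologyEx(r.astype(np.uint8),2,np.ones((3,3)))
print('plate scene',cv2.minAreaRect((W[m>0][:,:2]*1000).astype(np.float32)))
E
```

```text
[0.5915317  0.27386235 0.30017688] [-2.16086529 -2.27845508  0.00449537] 0.013999532386675874
scene blue 2175 [0.481 0.197 0.177] [0.614 0.347 0.316]
scene plate 3009 [ 0.404  0.127 -0.003] [0.646 0.409 0.008]
top blue 302 [0.485 0.191 0.176] [0.594 0.341 0.42 ]
top plate 551 [ 0.444  0.135 -0.007] [0.703 0.392 0.008]
plate scene ((537.7312622070312, 374.5372009277344), (86.17717742919922, 40.838401794433594), 62.164878845214844)
```

Emit:
send_rows([
  [[1,0.01,0.12,0,0],[1,0.01,0.12,-0.1,0],[1,0.01,0.12,-0.25,0],[1,0.01,0.12,-0.4,0],[1,0.01,0.12,-0.55,0],[1,0.01,0.12,-0.67,0],[1,0.01,0.12,-0.75,0],[1,0.01,0.12,-0.8,0],[1,0.01,0.12,-0.83,0],[1,0.01,0.12,-0.845,0],[1,0.01,0.12,-0.85,0],[1,0.01,0.12,-0.85,0],[1,0.01,0.12,-0.85,0]],
])

```text
t: 9.87
tool_pos: [0.5957, 0.2966, 0.1338]
orientation: [2.164, 2.276, 0.003]
force: [-1.0, 0.5, -2.0]
opening: 0.014
gripper_force: 45.0
```

Emit:
send_rows([
  [[1,0,0,-0.01,0],[1,0,0,-0.02,0],[1,0,0,-0.02,0],[1,0,0,-0.02,0]],
])

```text
t: 10.2
tool_pos: [0.5947, 0.2964, 0.128]
orientation: [-2.165, -2.277, 0.001]
force: [-0.4, -0.1, -2.6]
opening: 0.0136
gripper_force: 45.0
```

Emit:
send_rows([
  [[1,0,0,-0.005,0],[1,0,0,-0.01,0],[1,0,0,-0.01,0],[1,0,0,-0.01,0]],
])

```text
t: 10.53
tool_pos: [0.5947, 0.2964, 0.1261]
orientation: [-2.165, -2.277, 0.0]
force: [-0.8, -0.6, -3.0]
opening: 0.0138
gripper_force: 45.0
```

Emit:
send_rows([
  [[1,0,0,-0.005,0],[1,0,0,-0.005,0],[1,0,0,-0.005,0]],
])

```text
t: 10.78
tool_pos: [0.595, 0.2965, 0.1255]
orientation: [2.165, 2.277, 0.001]
force: [-0.0, 0.3, -0.7]
opening: 0.0139
gripper_force: 45.0
```

Emit:
send_rows([
  [[1,0,0,-0.005,0],[1,0,0,-0.005,0],[1,0,0,-0.005,0]],
])

```text
t: 11.03
tool_pos: [0.5952, 0.2965, 0.1254]
orientation: [2.165, 2.276, 0.001]
force: [-2.7, -1.5, 5.3]
opening: 0.0136
gripper_force: 45.0
```

Emit:
send_rows([
  [[0.5,0,0,0,0],[0.4,0,0,0,0],[0.3,0,0,0,0],[0.2,0,0,0,0],[0.1,0,0,0,0],[0,0,0,0,0],[0,0,0,0.1,0],[0,0,0,0.2,0],[0,0,0,0.4,0],[0,0,0,0.6,0],[0,0,0,0.8,0],[0,0,0,0.8,0]],
])

```text
t: 12.03
tool_pos: [0.598, 0.2977, 0.2957]
orientation: [2.16, 2.272, 0.021]
force: [0.1, 1.2, 3.2]
opening: 0.0462
gripper_force: 0.0
```

```bash
python3 - <<'E'
from h import *
a,d=grab('scene','s6');b,_=grab('top','t6')
s=telemetry.read_state();print(s['t'],s['tool_pos'],s['orientation'],s['opening'],s['force'],s['dq'].round(3))
A=cv2.resize(a[120:340,280:500],(400,400),interpolation=2);B=cv2.resize(b[150:250,190:290],(400,400),interpolation=2)
cv2.imwrite('pics/v6.png',np.hstack([A,B]))
v,u=np.mgrid[:400,:640];W=world('scene',d,u,v);im=a.astype(int)
m=(im[...,0]-im[...,2]>40)&(W[...,0]>.42)&(W[...,0]<.7)&(W[...,1]>.15)&(W[...,1]<.42)&(W[...,2]<.2)
r=m&(W[...,2]>.034)&(W[...,2]<.056)
print('rim',cv2.minAreaRect((W[r][:,:2]*1000).astype(np.float32)),np.median(W[r][:,2]),W[m][:,2].max())
E
```

```text
12.1333 [0.5962493  0.29696429 0.2876874 ] [2.16310614 2.27485867 0.00851864] 0.046370900683500124 [-0.17817561 -0.25534795 -1.05115317] [ 0.001  0.041  0.078  0.    -0.013 -0.001]
rim ((543.68701171875, 291.66778564453125), (113.28218841552734, 150.53402709960938), 2.9811856746673584) 0.043701767848117634 0.14254303630448006
```

View pics/v6.png

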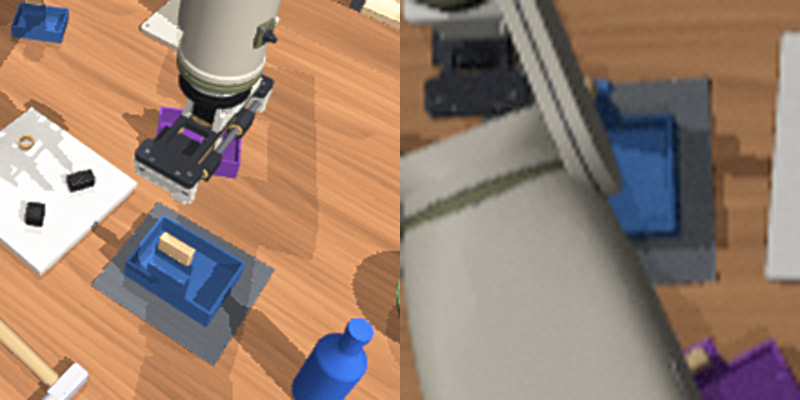

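The picture shows the tray standing upright in the middle of the plate (rim centre (0.544, 0.292), yaw 3°), and the gripper is free. Now the first chunk at (0.5175, 0.063), with jaws along 59°.

Emit:
send_rows([
  [[-0.2,-0.39,-1,0,0.935],[-0.2,-0.39,-1,0,0.935],[-0.2,-0.39,-1,0,0.935],[-0.2,-0.39,-1,0,0.935],[-0.2,-0.39,-1,0,0.935],[-0.2,-0.39,-1,0,0.935],[-0.2,-0.39,-1,0,0.935],[-0.2,-0.39,-1,0,0.935],[-0.2,-0.39,-1,0,0.935],[-0.2,-0.39,-1,0,0.935]],
], force=20)

```text
t: 12.97
tool_pos: [0.5162, 0.0963, 0.2826]
orientation: [-0.845, -3.023, 0.001]
force: [-0.0, 0.1, 0.1]
opening: 0.0558
gripper_force: 0.0
```

Emit:
send_rows([
  [[-0.2,0,-0.17,-0.2,0],[-0.2,0,-0.17,-0.4,0],[-0.2,0,-0.17,-0.6,0],[-0.2,0,-0.17,-0.8,0],[-0.2,0,-0.17,-1,0],[-0.2,0,-0.17,-1,0],[-0.2,0,-0.17,-1,0],[-0.2,0,-0.17,-1,0]],
])

```text
t: 13.63
tool_pos: [0.5178, 0.0626, 0.086]
orientation: [0.842, 3.026, 0.0]
force: [0.7, -0.5, 0.9]
opening: 0.0555
gripper_force: 0.0
```

```bash
cat > g.py <<'E'
from h import *
import sys
# heights and places of finger tips near the tool: pixels above board, grey/white/black, within jaw plane
im,d=grab('scene',sys.argv[1]);v,u=np.mgrid[:400,:640];W=world('scene',d,u,v)
s=telemetry.read_state();p=s['tool_pos'];R=cv2.Rodrigues(s['orientation'])[0];print(s['t'],p.round(4),'yaw',np.degrees(np.arctan2(R[1,1],R[0,1])).round(1),s['opening'].round(4),s['force'].round(1))
L=(W-p)@R   # tool frame
f=(abs(L[...,0])<.012)&(abs(L[...,2])<.06)&(abs(L[...,1])<.06)&(W[...,2]>.03)
for nm,m in(('+y',f&(L[...,1]>.018)),('-y',f&(L[...,1]<-.018))):
    if m.any():print(nm,m.sum(),'zmin',np.sort(W[m][:,2])[:8].round(3),np.median(L[m],0).round(3))
m=(im.max(2)<75)&(W[...,2]>.034)&(W[...,2]<.06)&(np.hypot(W[...,0]-p[0],W[...,1]-p[1])<.05)
if m.any():print('dark',m.sum(),W[m].mean(0).round(4))
E
python3 g.py s7
```

```text
Traceback (most recent call last):
  File "g.py", line 5, in <module>
    s=telemetry.read_state();p=s['tool_pos'];R=cv2.Rodrigues(s['orientation'])[0];print(s['t'],p.round(4),'yaw',np.degrees(np.arctan2(R[1,1],R[0,1])).round(1),s['opening'].round(4),s['force'].round(1))
                                                                                                                                                               ^^^^^^^^^^^^^^^^^^
AttributeError: 'float' object has no attribute 'round'
```

```bash
sed -i "s/s\['opening'\].round(4)/round(s['opening'],4)/" g.py; python3 g.py s7
```

```text
13.7333 [0.5194 0.0627 0.0878] yaw 59.0 0.0557 [-0.5 -0.7  0.3]
+y 21 zmin [0.103 0.104 0.11  0.11  0.11  0.111 0.112 0.114] [-0.003  0.042 -0.029]
-y 4 zmin [0.139 0.14  0.142 0.147] [-0.004 -0.03  -0.053]
dark 85 [0.5232 0.0637 0.0421]
```

Emit:
send_rows([
  [[-0.2,0,0,-0.1,0],[-0.2,0,0,-0.2,0],[-0.2,0,0,-0.27,0],[-0.2,0,0,-0.31,0],[-0.2,0,0,-0.34,0],[-0.2,0,0,-0.36,0],[-0.2,0,0,-0.36,0],[-0.2,0,0,-0.36,0]],
])

```text
t: 14.4
tool_pos: [0.5177, 0.0624, 0.0133]
orientation: [0.84, 3.026, 0.001]
force: [0.5, 0.1, 0.3]
opening: 0.056
gripper_force: 0.0
```

```bash
python3 g.py s8
```

```text
14.45 [0.5178 0.0624 0.0133] yaw 59.0 0.0557 [-0.2 -0.7 -0.1]
+y 12 zmin [0.03  0.036 0.038 0.038 0.039 0.042 0.042 0.042] [-0.003  0.043 -0.029]
-y 4 zmin [0.062 0.064 0.07  0.071] [-0.007 -0.027 -0.054]
dark 20 [0.5366 0.0571 0.0404]
```

Emit:
send_rows([
  [[1,0,0,0,0],[1,0,0,0,0],[1,0,0,0,0],[1,0,0,0,0],[1,0,0,0,0],[1,0,0,0,0],[1,0,0,0,0],[1,0,0,0,0],[1,0,0,0,0]],
], force=20)

```text
t: 15.2
tool_pos: [0.5169, 0.0624, 0.0123]
orientation: [0.84, 3.027, 0.0]
force: [-0.7, 0.2, 1.2]
opening: 0.0244
gripper_force: 20.0
```

Emit:
send_rows([
  [[1,0,0,0.1,0],[1,0,0,0.25,0],[1,0,0,0.4,0],[1,0,0,0.6,0],[1,0,0,0.8,0],[1,0,0,1,0],[1,0,0,1,0],[1,0,0,1,0]],
])

```text
t: 15.87
tool_pos: [0.519, 0.0624, 0.2157]
orientation: [0.838, 3.021, 0.003]
force: [0.3, 0.3, -0.2]
opening: 0.025
gripper_force: 20.0
```

Chunk held (25 mm). To slot 1 in the tray.

Emit:
send_rows([
  [[1,0.02,0.2,0,0.567],[1,0.02,0.4,0,0.567],[1,0.02,0.6,0,0.567],[1,0.02,0.8,0,0.567],[1,0.02,1,0,0.567],[1,0.02,1,0,0.567],[1,0.02,1,0,0.567],[1,0.02,1,0,0.567],[1,0.02,1,0,0.567]],
])

```text
t: 16.62
tool_pos: [0.5206, 0.2611, 0.2111]
orientation: [0.079, -3.139, 0.002]
force: [-0.5, 0.8, 0.1]
opening: 0.0247
gripper_force: 20.0
```

Emit:
send_rows([
  [[1,0,0,-0.2,0],[1,0,0,-0.4,0],[1,0,0,-0.55,0],[1,0,0,-0.7,0],[1,0,0,-0.8,0],[1,0,0,-0.9,0],[1,0,0,-0.95,0],[1,0,0,-1,0],[1,0,0,-1,0],[1,0,0,-1,0]],
])

```text
t: 17.45
tool_pos: [0.5212, 0.262, 0.0127]
orientation: [-0.081, 3.14, 0.0]
force: [1.0, -0.1, -0.1]
opening: 0.025
gripper_force: 20.0
```

Emit:
send_rows([
  [[0.24,0,0,0,0],[0.24,0,0,0,0],[0.24,0,0,0,0],[0.24,0,0,0,0],[0.24,0,0,0.1,0],[0.24,0,0,0.3,0],[0.24,0,0,0.5,0],[0.24,0,0,0.7,0],[0.24,0,0,0.85,0],[0.24,0,0,1,0],[0.24,0,0,1,0],[0.24,0,0,1,0]],
])

```text
t: 18.45
tool_pos: [0.5224, 0.2631, 0.2154]
orientation: [-0.083, 3.135, 0.003]
force: [0.6, -1.0, -0.2]
opening: 0.0356
gripper_force: 0.0
```

Emit:
send_rows([
  [[-0.2,0.25,-0.83,0,0.017],[-0.2,0.25,-0.83,0,0.017],[-0.2,0.25,-0.83,0,0.017],[-0.2,0.25,-0.83,0,0.017],[-0.2,0.25,-0.83,0,0.017],[-0.2,0.25,-0.83,0,0.017]],
])

```text
t: 18.95
tool_pos: [0.5705, 0.0936, 0.2102]
orientation: [0.104, -3.137, 0.001]
force: [-1.0, 1.5, -0.5]
opening: 0.0558
gripper_force: 0.0
```

Emit:
send_rows([
  [[-0.2,0.245,-0.83,0,0],[-0.2,0.245,-0.83,0,0],[-0.2,0.245,-0.83,0,0],[-0.2,0.245,-0.83,0,0],[-0.2,0.245,-0.83,-0.2,0],[-0.2,0.245,-0.83,-0.4,0],[-0.2,0.245,-0.83,-0.6,0],[-0.2,0.245,-0.83,-0.6,0],[-0.2,0.245,-0.83,-0.6,0]],
])

```text
t: 19.7
tool_pos: [0.6168, -0.0675, 0.0888]
orientation: [0.112, -3.132, -0.003]
force: [0.9, -0.5, 0.4]
opening: 0.056
gripper_force: 0.0
```

```bash
python3 g.py s9; python3 - <<'E'
import cv2,numpy as np
a=cv2.imread('pics/s9.png');cv2.imwrite('pics/v9.png',np.hstack([cv2.resize(a[150:290,225:365],(400,400),interpolation=2),cv2.resize(a[220:320,330:430],(400,400),interpolation=2)]))
E
```

```text
19.75 [ 0.6194 -0.0681  0.0923] yaw 94.1 0.0556 [ 1.  -0.3  0.8]
+y 55 zmin [0.103 0.105 0.11  0.112 0.112 0.112 0.112 0.113] [-0.007  0.041 -0.036]
-y 73 zmin [0.102 0.105 0.106 0.106 0.106 0.106 0.107 0.107] [-0.005 -0.029 -0.035]
dark 101 [ 0.6258 -0.0676  0.0437]
```

View pics/v9.png

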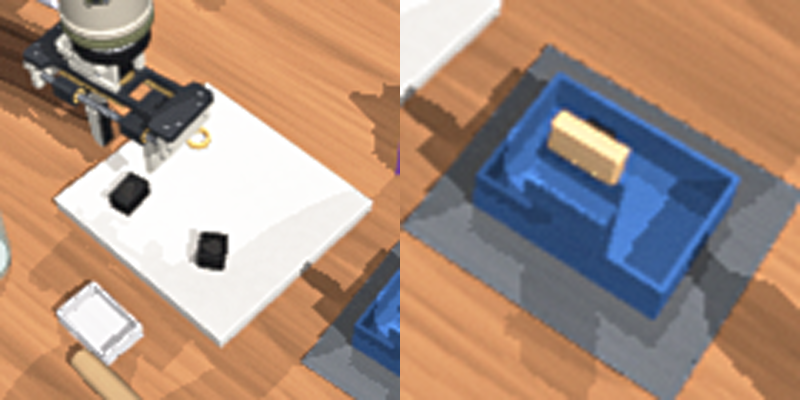

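The view shows chunk 1 in the tray, behind the grip. The jaws are over the second chunk and the ring is well clear.

Emit:
send_rows([
  [[-0.2,0,0,-0.1,0],[-0.2,0,0,-0.2,0],[-0.2,0,0,-0.3,0],[-0.2,0,0,-0.36,0],[-0.2,0,0,-0.39,0],[-0.2,0,0,-0.4,0],[-0.2,0,0,-0.4,0],[-0.2,0,0,-0.4,0],[1,0,0,-0.4,0],[1,0,0,-0.4,0],[1,0,0,-0.4,0],[1,0,0,-0.4,0],[1,0,0,-0.4,0],[1,0,0,-0.4,0],[1,0,0,-0.4,0],[1,0,0,-0.4,0],[1,0,0,-0.4,0]],
])

```text
t: 21.17
tool_pos: [0.62, -0.0697, 0.0125]
orientation: [-0.11, 3.139, -0.0]
force: [-1.4, 0.1, 3.8]
opening: 0.0278
gripper_force: 20.0
```

Emit:
send_rows([
  [[1,0,0,0.1,0],[1,0,0,0.25,0],[1,0,0,0.4,0],[1,0,0,0.6,0],[1,0,0,0.8,0],[1,0,0,1,0],[1,0,0,1,0],[1,0,0,1,0]],
])

```text
t: 21.83
tool_pos: [0.622, -0.0699, 0.2162]
orientation: [-0.11, 3.133, -0.002]
force: [0.1, -0.1, -0.7]
opening: 0.0277
gripper_force: 20.0
```

Emit:
send_rows([
  [[1,-0.05,0.2,0,0],[1,-0.1,0.4,0,0],[1,-0.15,0.6,0,0],[1,-0.2,0.8,0,0],[1,-0.25,0.97,0,0],[1,-0.25,0.97,0,0]],
])

```text
t: 22.33
tool_pos: [0.5668, 0.1303, 0.2098]
orientation: [0.118, -3.135, -0.004]
force: [-0.1, -0.5, 1.0]
opening: 0.028
gripper_force: 20.0
```

Emit:
send_rows([
  [[1,-0.05,0.2,0,-0.017],[1,-0.1,0.4,0,-0.017],[1,-0.15,0.6,0,-0.017],[1,-0.2,0.8,0,-0.017],[1,-0.26,0.97,0,-0.017],[1,-0.26,0.97,0,-0.017],[1,-0.26,0.97,0,-0.017]],
])

```text
t: 22.92
tool_pos: [0.5162, 0.3194, 0.2099]
orientation: [0.088, -3.137, 0.002]
force: [0.8, -0.7, -0.1]
opening: 0.0276
gripper_force: 20.0
```

Emit:
send_rows([
  [[1,0,0,-0.2,0],[1,0,0,-0.4,0],[1,0,0,-0.55,0],[1,0,0,-0.7,0],[1,0,0,-0.8,0],[1,0,0,-0.9,0],[1,0,0,-0.95,0],[1,0,0,-1,0],[1,0,0,-1,0],[1,0,0,-1,0]],
])

```text
t: 23.75
tool_pos: [0.5181, 0.3178, 0.0123]
orientation: [0.081, -3.14, 0.0]
force: [0.2, 0.3, -0.4]
opening: 0.0278
gripper_force: 20.0
```

Emit:
send_rows([
  [[0.18,0,0,0,0],[0.18,0,0,0,0],[0.18,0,0,0,0],[0.18,0,0,0,0],[0.18,0,0,0.1,0],[0.18,0,0,0.3,0],[0.18,0,0,0.5,0],[0.18,0,0,0.7,0],[0.18,0,0,0.85,0],[0.18,0,0,1,0],[0.18,0,0,1,0],[0.18,0,0,1,0]],
])

```text
t: 24.75
tool_pos: [0.5194, 0.3193, 0.2158]
orientation: [-0.083, 3.135, 0.004]
force: [0.8, 0.1, -0.8]
opening: 0.0379
gripper_force: 0.0
```

Emit:
send_rows([
  [[-0.2,0.2,-0.67,0,0.25],[-0.2,0.2,-0.67,0,0.25],[-0.2,0.2,-0.67,0,0.25],[-0.2,0.2,-0.67,0,0.25],[-0.2,0.2,-0.67,0,0.25]],
])

```text
t: 25.17
tool_pos: [0.5581, 0.1801, 0.2104]
orientation: [0.485, -3.101, 0.003]
force: [-0.3, 0.8, 0.1]
opening: 0.0556
gripper_force: 0.0
```

Emit:
send_rows([
  [[-0.2,0.305,-0.67,0,0.25],[-0.2,0.305,-0.67,0,0.25],[-0.2,0.305,-0.67,0,0.25],[-0.2,0.305,-0.67,0,0.25],[-0.2,0.305,-0.67,-0.2,0.25],[-0.2,0.305,-0.67,-0.4,0.25],[-0.2,0.305,-0.67,-0.6,0.25],[-0.2,0.305,-0.67,-0.6,0.25],[-0.2,0.305,-0.67,-0.6,0.25]],
])

```text
t: 25.92
tool_pos: [0.6155, 0.0512, 0.0886]
orientation: [0.891, -3.005, -0.004]
force: [0.7, -0.3, -0.7]
opening: 0.0558
gripper_force: 0.0
```

```bash
python3 g.py s10
```

```text
25.9667 [0.6182 0.0511 0.0922] yaw 123.0 0.0559 [0.5 0.2 1.2]
+y 55 zmin [0.103 0.105 0.107 0.109 0.109 0.109 0.109 0.11 ] [-0.007  0.036 -0.036]
-y 71 zmin [0.043 0.044 0.103 0.105 0.105 0.106 0.107 0.107] [-0.007 -0.032 -0.038]
dark 93 [0.6245 0.0522 0.0454]
```

Emit:
send_rows([
  [[-0.2,0,0,-0.1,0],[-0.2,0,0,-0.2,0],[-0.2,0,0,-0.3,0],[-0.2,0,0,-0.36,0],[-0.2,0,0,-0.39,0],[-0.2,0,0,-0.4,0],[-0.2,0,0,-0.4,0],[-0.2,0,0,-0.4,0],[1,0,0,-0.4,0],[1,0,0,-0.4,0],[1,0,0,-0.4,0],[1,0,0,-0.4,0],[1,0,0,-0.4,0],[1,0,0,-0.4,0],[1,0,0,-0.4,0],[1,0,0,-0.4,0],[1,0,0,-0.4,0]],
])

```text
t: 27.38
tool_pos: [0.6191, 0.0504, 0.0125]
orientation: [-0.892, 3.012, -0.0]
force: [-0.2, -0.5, 3.2]
opening: 0.0303
gripper_force: 20.0
```

Emit:
send_rows([
  [[1,0,0,0.1,0],[1,0,0,0.25,0],[1,0,0,0.4,0],[1,0,0,0.6,0],[1,0,0,0.8,0],[1,0,0,1,0],[1,0,0,1,0],[1,0,0,1,0]],
])

```text
t: 28.05
tool_pos: [0.621, 0.0505, 0.2161]
orientation: [-0.891, 3.006, -0.003]
force: [0.4, 0.4, -0.8]
opening: 0.0297
gripper_force: 20.0
```

```bash
python3 - <<'E'
from h import *
c,s=np.cos(.052),np.sin(.052)
for n in('top','scene'):
    im,d=grab(n,n+'11');v,u=np.mgrid[:400,:640];W=world(n,d,u,v)
    D=W[...,:2]-[.544,.292];x=D@[c,s];y=D@[-s,c]
    m=(abs(x)<.05)&(abs(y)<.07)&(W[...,2]<.05)&(im.max(2)<60)&(im.max(2).astype(int)-im.min(2)<25)
    k,l,st,ce=cv2.connectedComponentsWithStats(m.astype(np.uint8))
    for i in range(1,k):
        if st[i,4]>8:q=l==i;print(n,st[i,4],'tray x %.3f..%.3f y %.3f..%.3f zmax %.3f'%(x[q].min(),x[q].max(),y[q].min(),y[q].max(),W[q][:,2].max()))
E
```

```text
top 75 tray x -0.045..-0.005 y -0.042..-0.020 zmax 0.036
top 86 tray x -0.045..-0.005 y 0.013..0.040 zmax 0.038
scene 119 tray x -0.041..0.001 y 0.015..0.042 zmax 0.037
```

Both chunks lie in the tray as planned. Third chunk to (0.549, 0.292), released a little higher.

Emit:
send_rows([
  [[1,-0.05,0.2,0,-0.12],[1,-0.1,0.4,0,-0.25],[1,-0.2,0.6,0,-0.25],[1,-0.2,0.6,0,-0.25],[1,-0.2,0.6,0,-0.25]],
])

```text
t: 28.57
tool_pos: [0.5765, 0.1726, 0.2095]
orientation: [0.498, -3.097, -0.0]
force: [0.3, 0.2, 0.2]
opening: 0.0295
gripper_force: 20.0
```

Emit:
send_rows([
  [[1,-0.05,0.2,0,-0.12],[1,-0.1,0.4,0,-0.25],[1,-0.15,0.61,0,-0.25],[1,-0.15,0.61,0,-0.25],[1,-0.15,0.61,0,-0.25],[1,-0.15,0.61,0,-0.25],[1,-0.15,0.61,0,-0.25]],
])

```text
t: 29.15
tool_pos: [0.5494, 0.2903, 0.2113]
orientation: [0.081, -3.14, 0.002]
force: [-0.3, 0.4, -0.7]
opening: 0.0299
gripper_force: 20.0
```

Emit:
send_rows([
  [[1,0,0,-0.15,0],[1,0,0,-0.3,0],[1,0,0,-0.4,0],[1,0,0,-0.4,0],[1,0,0,-0.4,0],[1,0,0,-0.4,0]],
])

```text
t: 29.65
tool_pos: [0.5501, 0.2916, 0.1339]
orientation: [-0.08, 3.139, 0.001]
force: [1.1, -0.0, 0.3]
opening: 0.0299
gripper_force: 20.0
```

```bash
python3 - <<'E'
from h import *
c,s=np.cos(.052),np.sin(.052);st=telemetry.read_state();p=st['tool_pos']
for n in('scene','top'):
    im,d=grab(n,n+'12');v,u=np.mgrid[:400,:640];W=world(n,d,u,v);im=im.astype(int)
    D=W[...,:2]-p[:2];x=D@[c,s];y=D@[-s,c]
    g=(x>.015)&(x<.08)&(abs(y)<.045)&(W[...,2]>.135)&(W[...,2]<.18)&(im[...,2]-im[...,0]>20)&(im[...,2]>120)
    if g.any():print(n,'grip rel. tool',g.sum(),np.percentile(x[g],[2,50,98]).round(4),np.percentile(y[g],[2,98]).round(3),W[g][:,2].max().round(3))
    b=(abs(x)<.07)&(abs(y)<.09)&(W[...,2]>.2)&(W[...,2]<.30)
    print(n,'body',b.sum(),np.percentile(x[b],[2,98]).round(3), np.sort(W[b&(x>.01)][:,2])[:5].round(3))
E
```

```text
scene grip rel. tool 200 [0.0403 0.0517 0.0541] [-0.021  0.025] 0.173
scene body 1728 [-0.029  0.037] [0.202 0.204 0.206 0.209 0.209]
top body 497 [-0.038  0.03 ] [0.233 0.238 0.24  0.242 0.25 ]
```

Emit:
send_rows([
  [[1,-0.015,0,-0.1,0],[1,-0.015,0,-0.2,0],[1,-0.015,0,-0.3,0],[1,-0.015,0,-0.4,0],[1,-0.015,0,-0.47,0],[1,-0.015,0,-0.51,0],[1,-0.015,0,-0.53,0],[1,-0.015,0,-0.53,0],[1,-0.015,0,-0.53,0]],
])

```text
t: 30.5
tool_pos: [0.5467, 0.2927, 0.0274]
orientation: [-0.082, 3.139, 0.001]
force: [0.5, 0.3, 0.7]
opening: 0.0299
gripper_force: 20.0
```

Emit:
send_rows([
  [[0.15,0,0,0,0],[0.15,0,0,0,0],[0.15,0,0,0,0],[0.15,0,0,0,0],[0.15,0,0,0.1,0],[0.15,0,0,0.25,0],[0.15,0,0,0.4,0],[0.15,0,0,0.6,0],[0.15,0,0,0.8,0],[0.15,0,0,1,0],[0.15,0,0,1,0],[0.15,0,0,1,0]],
])

```text
t: 31.5
tool_pos: [0.5479, 0.2933, 0.2308]
orientation: [-0.082, 3.133, 0.005]
force: [-0.5, 0.7, -1.2]
opening: 0.0395
gripper_force: 0.0
```

Emit:
send_rows([
  [[0.15,0,-1,0.2,0],[0.15,0,-1,0.2,0],[0.15,0,-1,0.2,0],[0.15,0,-1,0.2,0],[0.15,0,-1,0.2,0],[0.15,0,-1,0.2,0],[0.15,0,-1,0.2,0],[0.15,0,-1,0.2,0]],
])

```text
t: 32.17
tool_pos: [0.5453, 0.0926, 0.2647]
orientation: [0.081, -3.138, -0.001]
force: [0.8, -0.4, -0.7]
opening: 0.0393
gripper_force: 0.0
```

```bash
python3 - <<'E'
from h import *
c,s=np.cos(.052),np.sin(.052);I=[]
for n in('top','scene'):
    im,d=grab(n,n+'13');I.append(im);v,u=np.mgrid[:400,:640];W=world(n,d,u,v)
    D=W[...,:2]-[.544,.292];x=D@[c,s];y=D@[-s,c]
    m=(abs(x)<.05)&(abs(y)<.07)&(W[...,2]<.08)&(im.max(2)<60)&(im.max(2).astype(int)-im.min(2)<25)
    k,l,st,ce=cv2.connectedComponentsWithStats(m.astype(np.uint8))
    for i in range(1,k):
        if st[i,4]>5:q=l==i;print(n,st[i,4],'tray x %.3f..%.3f y %.3f..%.3f zmax %.3f'%(x[q].min(),x[q].max(),y[q].min(),y[q].max(),W[q][:,2].max()))
cv2.imwrite('pics/v13.png',np.hstack([cv2.resize(I[0][140:240,200:300],(400,400),interpolation=2),cv2.resize(I[1][140:320,250:430],(400,400),interpolation=2)]))
E
```

```text
top 48 tray x -0.000..0.040 y -0.016..0.007 zmax 0.047
top 87 tray x -0.045..-0.006 y 0.012..0.040 zmax 0.041
scene 121 tray x -0.041..0.001 y 0.015..0.042 zmax 0.037
```

View pics/v13.png

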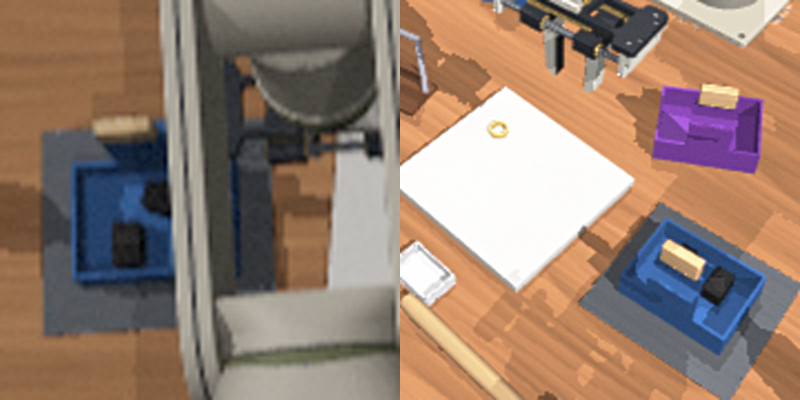

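The board holds only the ring. Two chunks are visible inside the tray, and the third is hidden by the arm, so I'll move aside for a numeric check.

Emit:
send_rows([
  [[0.15,0,-1,0,0],[0.15,0,-1,0,0],[0.15,0,-1,0,0],[0.15,0,-1,0,0],[0.15,0,-1,0,0],[0.15,0,-1,0,0],[0.15,0,-1,0,0],[0.15,0,-1,0,0]],
])

```text
t: 32.93
tool_pos: [0.546, -0.1062, 0.2656]
orientation: [0.084, -3.14, -0.002]
force: [-0.1, -0.4, 0.2]
opening: 0.0397
gripper_force: 0.0
```

```bash
python3 - <<'E'
from h import *
c,s=np.cos(.052),np.sin(.052)
im,d=grab('top','top14');v,u=np.mgrid[:400,:640];W=world('top',d,u,v)
D=W[...,:2]-[.544,.292];x=D@[c,s];y=D@[-s,c]
m=(abs(x)<.05)&(abs(y)<.07)&(W[...,2]<.08)&(im.max(2)<60)&(im.max(2).astype(int)-im.min(2)<25)
k,l,st,ce=cv2.connectedComponentsWithStats(m.astype(np.uint8))
for i in range(1,k):
    if st[i,4]>5:q=l==i;print(st[i,4],'tray x %.3f..%.3f y %.3f..%.3f zmax %.3f'%(x[q].min(),x[q].max(),y[q].min(),y[q].max(),W[q][:,2].max()))
E
```

```text
144 tray x -0.045..0.033 y -0.042..0.007 zmax 0.049
86 tray x -0.045..-0.005 y 0.013..0.040 zmax 0.040
```

```bash
python3 -c "
from plant import order;print(order.close_job())"
```

```text
the job is handed in; nothing more can be done
None
```

The tray stands upright and released on the steel plate with all three charcoal chunks inside, the brass ring is still on the board, and I handed the job in at about 33 s (no verdict was returned).

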